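# Fold in the splash guard's wing beside the mug

## Task

The splash guard behind the small pan has two red-rimmed wings. Fold the wing on the side where the open mug stands toward you until it is square to the guard's back panel, so that it screens the mug, and let go of it. Leave the other wing, the pan, the mug and the honey jar as they are.

Things in the scene. Friction and masses are not known exactly. Their poses are not given: they have to be found in the camera images.
- guard: splash guard fixed on the glass hob: upright back panel 202 mm long, 10 mm thick, 120 mm high, grey sheet in a black rim, with a red-rimmed wing hinged at each end. Origin: centre of the panel's underside, on the hob (4 mm above z = 0). x points away from the robot, square to the panel, y along it to the left, z up.
- wing_l (a joint): angle (rad) of the left wing about its upright hinge, which stands at guard (0, +110 mm). 0: in line with the back panel, pointing to guard +y; grows as the wing folds toward guard -x (the robot); 1.571: square to the panel. Range 0 to 2.3, starts 0.2 to 0.75. Stiff by friction (about 1 N at mid-wing): it stays where it is left; no stop at square.
- wing_r (a joint): angle (rad) of the right wing about its upright hinge, which stands at guard (0, -110 mm). 0: in line with the back panel, pointing to guard -y; grows as the wing folds toward guard -x (the robot); 1.571: square to the panel. Range 0 to 2.3, starts 0.2 to 0.75. Stiff by friction (about 1 N at mid-wing): it stays where it is left; no stop at square.
- wing_l_top (a point): left wing of the guard (guard +y end): grey sheet in a red rim, 10 mm thick, from 9 to 109 mm off its upright hinge axis; top edge 120 mm above the guard's underside. Pinch the 22 mm deep top bar from above. This point: on the top edge, 65 mm from the hinge axis, mid-thickness. y axis along the wing away from the hinge, x square to the sheet, z up.
- wing_r_top (a point): right wing of the guard (guard -y end): grey sheet in a red rim, 10 mm thick, from 9 to 109 mm off its upright hinge axis; top edge 120 mm above the guard's underside. Pinch the 22 mm deep top bar from above. This point: on the top edge, 65 mm from the hinge axis, mid-thickness. y axis along the wing toward the hinge, x square to the sheet, z up.
- mug: open mug, dark grey above and cream below, 80 x 114 (with handle) x 94 mm, standing to the left or to the right of the guard. Origin: centre of its underside, z up.
- jar: glass jar of honey with a black screw lid, 65 mm across, 86 mm high, standing on the other side of the guard from the mug. Origin: centre of its underside, z up.
- pan: small round steel pan, 90 mm across, 55 mm high, with two black loop handles (158 mm over both, 51 mm high, along its y axis), on the hob in front of the back panel, midway between the wings. Origin: centre of its underside, z up.

How it is judged:
At the end, for the whole second after the job is handed in: The wing on the mug's side stands square to the back panel (90 degrees, within 10 degrees either way) and at rest; the middle of the other wing's top edge is within 15 mm of where it was; mug, jar and pan are upright and within 20 mm of where they stood (((y of mug in the frame of guard above 0 m and value of joint wing_l between 1.396 and 1.746 rad and velocity of joint wing_l between -0.05 and 0.05 rad/s and distance of wing_r_top from where it was at the start of the episode below 0.015 m) or (y of mug in the frame of guard below 0 m and value of joint wing_r between 1.396 and 1.746 rad and velocity of joint wing_r between -0.05 and 0.05 rad/s and distance of wing_l_top from where it was at the start of the episode below 0.015 m)) and distance of each of mug, jar, pan from where it was at the start of the episode below 0.02 m and angle between each of mug, jar, pan's own z axis and vertical below 0.2 rad); the robot touches nothing.
It also fails if it takes over 32 s, if anything falls off the work surface, if the arm or the gripper's body presses on something with over 40 N, if the wrist force passes 120 N, or if a joint passes its speed limit or range.

## Robot

A 6-joint arm with a two-finger parallel gripper is mounted at the origin on a cart in front of the work surface, level with it; the furniture and walls round the work are solid. World frame = base frame: x ahead of the robot, y to its left, z up, the work surface at z = 0. Lengths are in m, angles in rad, forces in N, time in s.
With the tool pointing down it reaches from about 0.325 to 0.85 m from the base axis. Payload 4.4 kg.
Tool frame: the origin (TCP) lies midway between the tips of the shut fingers; the grasp point (between the pads) lies 19 mm behind it (manip.pinch_z is the distance from the TCP to the grasp point, in m); y points along the fingers, x is the direction in which the jaws open and shut, and the axes are right-handed (so a half turn about y gives the same grasp; the last joint's range is limited). The gripper opens to 94 mm and grips with 3 to 60 N. Pads are 16 mm wide; open, the fingers measure 119 mm over their backs; the gripper's body (75 mm by 177 mm) begins 78 mm behind the grasp point.
Start: joints at [-1.492, 0.207, 1.542, -0, 1.393, -0.15], TCP at [0.13, -0.56, 0.205] pointing down, gripper open.
Joint ranges: [-2.73, 2.73], [-0.86, 2.22], [0.23, 2.46], [-1.11, 4.25], [0.08, 2.63], [-2.82, 2.82]. Speed limits (rad/s): [2.79, 2.79, 3.14, 3.14, 3.14, 3.14].

## Interface

Orientations are given as [roll, pitch, yaw] about the fixed x, y, z axes, in that order (R = Rz(yaw) Ry(pitch) Rx(roll)).
In Python, from workcell import manip gives the robot as it stands.
- The arm moves only by the tool move_arm, never from a script. Its argument "targets" is a list that holds one entry, the list of rows, each a list of 7 numbers: the shift along the tool's x, y, z in mm, then the turn, a rotation vector about the tool's x, y, z in degrees, then the closure, from -1 (fully open) to 1 (shut), so that 0 is half open. In form: [[[x, y, z, rx, ry, rz, claw], ...]]. A call has 1 to 5 rows; each row shifts and turns the commanded pose from where the row before left it, along the tool's axes as they then stand; what a row does not reach is not made up. A row lasts 1/12 s, in which the tool goes at most 41.7 mm and 7.16 degrees, less where a joint would pass 70% of its speed; a pose out of reach is approached as far as the arm can. A call with a gripper value outside its range is refused whole. The fingers move at their own pace and stop on an object; the grip force is fixed at half the most. Time passes only in rows, so rows that do not move let the fingers close. It gives the time, the measured TCP pose, the force and the opening at its end, in the units of the state.
- manip.state(): the state, without advancing time (a new reading comes with each control period).
- manip.camera(name): name is "scene" or "top" or "wrist"; returns (picture, depth): 420x560x3 uint8, red, green, blue; 420x560 float32, m along the optical axis (not along the pixel's ray), 0 where there is no reading.
- manip.camera_model(name): a dict with "fx", "fy", "cx", "cy" (pixels), "rvec" (rotation vector, rad) and "tvec" (3), from world to camera coordinates, as OpenCV has them. Camera axes: x right, y down, z forward; pixel columns grow to the right and rows downward; lengths in m; the calibration is good to about 2 mm. A picture is of the moment at which its call begins: read the wrist's pose just before it. camera_model takes no time and is no camera call; for the wrist camera it gives the pose at the moment of the call.
- manip.finish_job(): hands the job in, once; it reports no verdict.
The state is a dict: "time": time; "q": joint angles; "dq": joint speeds; "tau": joint torques, N m; "ee_pos": TCP position; "tcp_rot": TCP orientation; "contact_force": force on the tool from outside, world axes, zero at the start; "moment": the same for the moment, N m; "finger_gap": opening from 0.0 (shut) to 1.0 (fully open).
Only numpy, scipy, OpenCV 4.12 (cv2) and the standard library are available. Lean on these libraries where they do the work, as an engineer would, in place of code of your own. Each camera call takes 0.05 s, during which the arm holds its last target.

## Working session

There is one attempt and no reset: what is moved stays moved. The work goes in short steps, Python scripts to look and compute and a tool call to move; the robot and the scene stay as the last step left them, time stands still between calls to the robot, and variables do not carry over. Pictures are saved under pics/ and viewed, and the job is handed in when it is done.

Besides the shell and the picture viewer there is one more tool, called after ">>>" in YAML: its name, and indented under it one key for each argument. move_arm: Moves the arm, as the interface text tells. Its arguments: {"type":"object","properties":{"targets":{"type":"array","items":{"type":"array","items":{"type":"array","items":{"type":"number"}}}}},"required":["targets"]}

```bash
mkdir -p pics; cat > h.py <<'E'
import numpy as np,cv2
from workcell import manip
def cam(n):
    m=manip.camera_model(n);p,d=manip.camera(n);return p,d,m
def pts(d,m):
    R=cv2.Rodrigues(np.array(m["rvec"],float))[0];t=np.array(m["tvec"],float).ravel()
    v,u=np.indices(d.shape)
    c=np.stack([(u-m["cx"])/m["fx"]*d,(v-m["cy"])/m["fy"]*d,d],-1)
    return (c-t)@R
E
python3 - <<'E'
from h import *
for n in("scene","top"):
    p,d,m=cam(n);cv2.imwrite(f"pics/{n}0.png",p[:,:,::-1]);np.savez(f"{n}0.npz",p=p,d=d,X=pts(d,m))
    R=cv2.Rodrigues(np.array(m["rvec"],float))[0];print(n,-R.T@np.array(m["tvec"]).ravel())
print(manip.state())
E
```

```text
scene [-0.0135904  -1.19973335  1.25348539]
top [ 0.25582986 -0.21839665  1.80114394]
{'time': 0.1, 'q': array([-1.49251051e+00,  2.07340789e-01,  1.54277575e+00, -1.22608636e-05,
        1.39348434e+00, -1.50514615e-01]), 'dq': array([-0.00181037, -0.00042056, -0.00275072,  0.00025436, -0.00036149,
       -0.00086437]), 'tau': array([-4.65399989e-04, -3.71865356e+01, -2.82294291e+01,  6.99103042e-02,
        3.10823566e-02, -5.70833527e-05]), 'ee_pos': array([ 0.13033595, -0.55930431,  0.20442026]), 'tcp_rot': array([-1.57050713,  0.00198733, -1.34199344]), 'contact_force': array([-0.14626282,  0.48096459,  1.50694175]), 'moment': array([ 0.01978495,  0.03436889, -0.05041873]), 'finger_gap': 1.0009212254106732}
```

View pics/scene0.png

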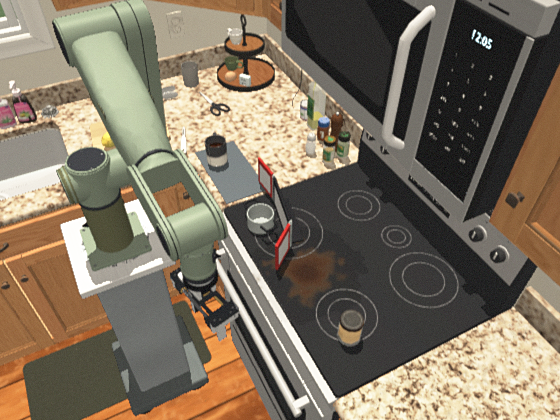

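View pics/top0.png

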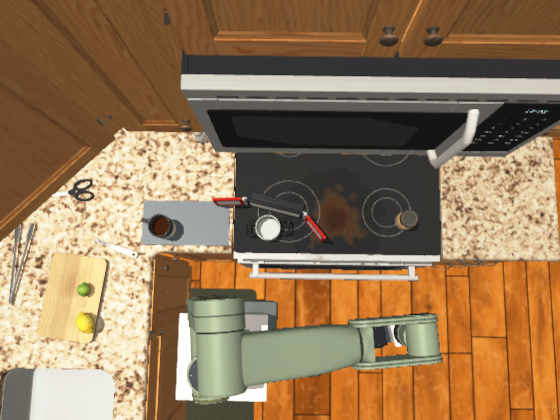

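```bash
python3 - <<'E'
from h import *
for n in("scene","top"):
    z=np.load(n+"0.npz");p=z["p"].astype(int);X=z["X"];d=z["d"]
    red=(p[:,:,0]>110)&(p[:,:,1]<70)&(p[:,:,2]<80)&(d>0)
    k,l,s,c=cv2.connectedComponentsWithStats(red.astype(np.uint8))
    for i in range(1,k):
        if s[i,4]<15: continue
        q=X[l==i];print(n,s[i],c[i].round(),np.percentile(q,[2,50,98],0).round(3).tolist())
        t=q[(q[:,2]>0.117)&(q[:,2]<.132)]
        if len(t)>8:
            mu=t[:,:2].mean(0);w,v=np.linalg.eigh(np.cov(t[:,:2].T));a=(t[:,:2]-mu)@v[:,1]
            print("  top",len(t),mu,v[:,1],mu+v[:,1]*a.min(),mu+v[:,1]*a.max(),t[:,2].mean())
E
```

```text
scene [258 158  15  39  85] [267. 173.] [[0.538, -0.063, 0.015], [0.543, -0.047, 0.116], [0.547, 0.03, 0.126]]
  top 37 [ 0.5420468  -0.01566629] [-0.05279182  0.99860554] [ 0.5443236 -0.0587339] [0.53954575 0.03164344] 0.12170108615063457
scene [275 224  15  45 143] [280. 244.] [[0.412, -0.358, 0.013], [0.426, -0.347, 0.119], [0.485, -0.295, 0.127]]
  top 80 [ 0.44942954 -0.32649219] [-0.77245503 -0.63506946] [ 0.48624535 -0.29622428] [ 0.41268809 -0.35669896] 0.12239115674525584
top [213 197  28   4  74] [228. 199.] [[0.541, -0.06, 0.094], [0.546, -0.023, 0.12], [0.554, 0.032, 0.129]]
  top 50 [ 0.54712149 -0.01962386] [-0.08638729  0.99626163] [ 0.55064492 -0.06025778] [0.54256605 0.03291181] 0.12310859671004064
top [306 215  20  25 101] [316. 227.] [[0.419, -0.354, 0.047], [0.453, -0.324, 0.122], [0.49, -0.292, 0.129]]
  top 74 [ 0.45346272 -0.32403037] [-0.77492228 -0.63205653] [ 0.49168451 -0.29285521] [ 0.41746705 -0.35338984] 0.12312208262840724
top [200 263   1  17  17] [200. 271.] [[0.281, 0.243, -0.928], [0.323, 0.246, -0.922], [0.365, 0.248, -0.911]]
top [329 289   2  11  18] [330. 294.] [[0.183, -0.468, -0.926], [0.215, -0.466, -0.917], [0.236, -0.46, -0.905]]
top [413 366   1  16  16] [413. 374.] [[-0.236, -0.911, -0.93], [-0.199, -0.908, -0.919], [-0.162, -0.905, -0.907]]
top [329 373   2  31  53] [329. 388.] [[-0.356, -0.468, -0.931], [-0.283, -0.463, -0.916], [-0.206, -0.461, -0.899]]
top [473 387   1  19  19] [473. 396.] [[-0.35, -1.227, -0.93], [-0.307, -1.221, -0.918], [-0.266, -1.213, -0.898]]
top [358 391   1  19  19] [358. 400.] [[-0.382, -0.617, -0.93], [-0.335, -0.615, -0.918], [-0.294, -0.613, -0.899]]
top [303 414  15   2  16] [310. 415.] [[-0.421, -0.399, -0.932], [-0.416, -0.365, -0.91], [-0.412, -0.328, -0.898]]
```

Mug (dark, top view px 160,227) stands left of the guard, jar on the right (407,220), so the left wing (px 213–241, 199) is the one to fold. Next I check the panel line, the pan and the clearance under the microwave.

```bash
python3 - <<'E'
from h import *
z=np.load("top0.npz");p=z["p"].astype(int);X=z["X"]
s=np.zeros(p.shape[:2],bool);s[180:245,235:320]=1
t=s&(X[...,2]>.112)&(X[...,2]<.135)&(p.max(2)<90)&(p[:,:,0]<p[:,:,1]+25)
q=X[t][:,:2];vx,vy,x0,y0=cv2.fitLine(q.astype(np.float32),cv2.DIST_HUBER,0,.01,.01).ravel()
a=(q-[x0,y0])@[vx,vy];print("panel",len(q),vx,vy,"yaw",np.degrees(np.arctan2(-vx,vy)),np.array([x0,y0])+np.outer(np.percentile(a,[1,99]),[vx,vy]))
for n,(u0,u1,v0,v1,h0,h1) in dict(mug=(145,178,210,242,.07,.11),jar=(393,425,205,235,.07,.11),pan=(245,295,212,245,.04,.07)).items():
    w=X[v0:v1,u0:u1].reshape(-1,3);w=w[(w[:,2]>h0)&(w[:,2]<h1)];print(n,len(w),w.min(0),w.max(0))
for u,v in((300,85),(300,100),(300,130),(300,155),(450,150)):print(u,v,X[v,u])
z=np.load("scene0.npz");X=z["X"];
w=X.reshape(-1,3);w=w[(w[:,2]>.2)&(w[:,2]<1)&(w[:,0]>.45)&(abs(w[:,1]+.1)<.35)];print(w.min(0),np.percentile(w,[1,5],0))
E
```

```text
panel 185 0.23172173 0.97278214 yaw -13.398458 [[ 0.50334152 -0.27421839]
 [ 0.54864166 -0.08404557]]
mug 194 [0.41624274 0.18191313 0.07020817] [0.49430323 0.27303742 0.10657997]
jar 281 [ 0.46274908 -0.68301101  0.07326177] [ 0.52585168 -0.61766564  0.10063312]
pan 238 [ 0.41483418 -0.24911154  0.04011246] [ 0.51287796 -0.07775015  0.06634515]
300 85 [ 0.60704524 -0.24079733  0.96820144]
300 100 [ 0.59874734 -0.24245764  0.91775806]
300 130 [ 0.59626019 -0.24789308  0.74450081]
300 155 [ 0.7369194  -0.26948333  0.00677925]
450 150 [ 0.54947326 -0.57210088  0.7648593 ]
[ 0.58897725 -0.44999302  0.2009632 ] [[ 0.59048763 -0.44755398  0.54288303]
 [ 0.59134607 -0.43787752  0.55897699]]
```

```bash
python3 - <<'E'
from h import *
X=np.load("top0.npz")["X"]
for u,v in((428,340),(410,325),(425,360),(400,340),(380,340),(340,345),(300,350),(250,355),(215,310),(215,375)):print(u,v,X[v,u].round(3))
w=X[310:375,300:445].reshape(-1,3);w=w[w[:,2]>.1]
for h in (.25,.3,.35,.4,.45,.5,.55,.6,.65):
    q=w[(w[:,2]>h)&(w[:,2]<h+.05)]; 
    if len(q):
        r=np.hypot(q[:,0],q[:,1]);print(h,len(q),r.min().round(3),r.max().round(3))
print(w[:,2].max())
E
```

```text
428 340 [ 0.13  -0.564  0.586]
410 325 [ 0.163 -0.526  0.57 ]
425 360 [ 0.084 -0.554  0.591]
400 340 [ 0.114 -0.531  0.439]
380 340 [ 0.103 -0.495  0.344]
340 345 [ 0.123 -0.346  0.65 ]
300 350 [ 0.115 -0.255  0.691]
250 355 [ 0.11  -0.149  0.741]
215 310 [ 0.203 -0.078  0.783]
215 375 [ 0.074 -0.082  0.775]
0.3 325 0.488 0.651
0.35 151 0.493 0.553
0.4 87 0.539 0.558
0.45 58 0.541 0.558
0.5 203 0.434 0.626
0.55 2062 0.348 0.624
0.6 2094 0.303 0.538
0.65 1683 0.263 0.369
1.8011439401842986
```

>>> move_arm:
  targets:
    - [[-23.4,2.7,21.9,0,0,0,-1],[-23.4,2.7,21.9,0,0,0,-1],[-23.4,2.7,21.9,0,0,0,-1],[-23.4,2.7,21.9,0,0,0,-1],[-23.4,2.7,21.9,0,0,0,-1]]

```text
time: 0.52
ee_pos: [0.2108, -0.4195, 0.1912]
tcp_rot: [-1.571, 0.001, -1.343]
contact_force: [0.9, 0.4, 0.9]
finger_gap: 1.003
```

>>> move_arm:
  targets:
    - [[-23.4,2.7,21.9,0,0,0,-1],[-23.4,2.7,21.9,0,0,0,-1],[-23.4,2.7,21.9,0,0,0,-1],[-23.4,2.7,21.9,0,0,0,-1],[-23.4,2.7,21.9,0,0,0,-1]]

```text
time: 0.93
ee_pos: [0.2909, -0.2807, 0.178]
tcp_rot: [-1.571, 0.001, -1.342]
contact_force: [0.2, -0.1, 0.2]
finger_gap: 1.003
```

>>> move_arm:
  targets:
    - [[-23.4,2.7,21.9,0,0,0,-1],[-23.4,2.7,21.9,0,0,0,-1],[-23.4,2.7,21.9,0,0,0,-1],[-23.4,2.7,21.9,0,0,0,-1],[-23.4,2.7,21.9,0,0,0,-1]]

```text
time: 1.35
ee_pos: [0.3709, -0.142, 0.1646]
tcp_rot: [-1.571, 0.0, -1.342]
contact_force: [0.9, -0.3, 0.1]
finger_gap: 1.002
```

>>> move_arm:
  targets:
    - [[-23.4,2.7,21.9,0,0,0,-1],[-23.4,2.7,21.9,0,0,0,-1],[-23.4,2.7,21.9,0,0,0,-1],[-23.4,2.7,21.9,0,0,0,-1],[-23.4,2.7,21.9,0,0,0,-1]]

```text
time: 1.77
ee_pos: [0.451, -0.0032, 0.151]
tcp_rot: [-1.571, 0.0, -1.342]
contact_force: [-0.4, -0.3, -0.3]
finger_gap: 0.999
```

>>> move_arm:
  targets:
    - [[0,0,0,0,-5.5,0,-1],[0,0,0,0,-5.5,0,-1],[0,0,0,0,-5.5,0,-1],[0,0,0,0,-5.5,0,-1],[0,0,0,0,-5.5,0,-1]]

```text
time: 2.18
ee_pos: [0.4504, -0.0045, 0.1509]
tcp_rot: [-1.572, 0.001, -0.857]
contact_force: [0.0, -0.1, -0.4]
finger_gap: 1.001
```

>>> move_arm:
  targets:
    - [[0,0,0,0,-5.5,0,-1],[0,0,0,0,-5.5,0,-1],[0,0,0,0,-5.5,0,-1],[0,0,0,0,-5.5,0,-1],[0,0,0,0,-5.5,0,-1]]

```text
time: 2.6
ee_pos: [0.4503, -0.0048, 0.151]
tcp_rot: [-1.571, 0.001, -0.377]
contact_force: [-0.3, -0.2, -1.3]
finger_gap: 1.001
```

>>> move_arm:
  targets:
    - [[0,0,0,0,-5.5,0,-1],[0,0,0,0,-5.5,0,-1],[0,0,0,0,-5.5,0,-1],[0,0,0,0,-5.5,0,-1],[0,0,0,0,-5.0,0,-1]]

```text
time: 3.02
ee_pos: [0.4504, -0.0048, 0.151]
tcp_rot: [-1.57, 0.001, 0.094]
contact_force: [1.1, 0.7, -0.2]
finger_gap: 1.001
```

```bash
python3 - <<'E'
from h import *
st=manip.state();print(st["time"],st["ee_pos"],st["tcp_rot"],st["q"])
p,d,m=cam("wrist");cv2.imwrite("pics/w1.png",p[:,:,::-1]);X=pts(d,m);np.savez("w1.npz",p=p,X=X,d=d)
p=p.astype(int)
red=(p[:,:,0]>100)&(p[:,:,1]<70)&(p[:,:,2]<80)&(d>0)
q=X[red];print(len(q))
if len(q):
    print(np.percentile(q,[2,50,98],0))
    t=q[(q[:,2]>.119)&(q[:,2]<.13)][:,:2]
    if len(t)>20:
        vx,vy,x0,y0=cv2.fitLine(t.astype(np.float32),cv2.DIST_HUBER,0,.01,.01).ravel();a=(t-[x0,y0])@[vx,vy]
        print(len(t),vx,vy,np.array([x0,y0])+np.outer(np.percentile(a,[1,99]),[vx,vy]))
E
```

```text
3.0167 [ 0.4503595  -0.00478573  0.15098691] [-1.57047474e+00  1.01193125e-03  9.37562509e-02] [-2.03214877e-01 -6.82726691e-03  1.89399994e+00  1.19878480e-05
  1.25548172e+00 -2.96974689e-01]
5781
[[-0.41760271 -0.73840888 -0.91661976]
 [ 0.53992615  0.02972783  0.01791699]
 [ 0.54980353  0.27954097  0.12709955]]
1613 0.066669405 -0.99777514 [[ 0.5427764   0.03758461]
 [ 0.54736124 -0.03103228]]
```

View pics/w1.png

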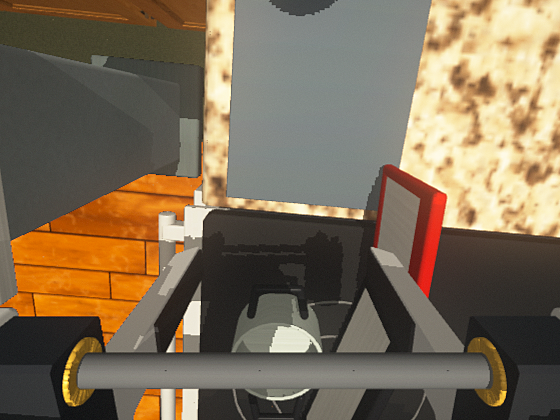

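The wrist view shows the red left wing at px 380–445 × 170–300, with its line at x≈0.546 for y≈−0.005, agreeing with the overhead fit. I go over it, staying low under the microwave.

>>> move_arm:
  targets:
    - [[19,1.5,-2,0,0,0,-1],[19,1.5,-2,0,0,0,-1],[19,1.5,-2,0,0,0,-1],[19,1,-2,0,0,0,-1],[18.5,0,-2,0,1.5,0,-1]]

```text
time: 3.48
ee_pos: [0.5462, -0.0063, 0.1452]
tcp_rot: [-1.57, 0.001, 0.061]
contact_force: [-0.5, -0.2, 0.1]
finger_gap: 1.002
```

>>> move_arm:
  targets:
    - [[0,10,0,0,0,0,-1],[0,10,0,0,0,0,-1],[0,10,0,0,0,0,-1],[0,10,0,0,0,0,-1],[0,10,0,0,0,0,-1]]

```text
time: 3.9
ee_pos: [0.5441, -0.0062, 0.0942]
tcp_rot: [-1.57, 0.002, 0.063]
contact_force: [0.2, -0.1, 0.5]
finger_gap: 0.997
```

Down without contact; closing.

>>> move_arm:
  targets:
    - [[0,0,0,0,0,0,0.6],[0,0,0,0,0,0,0.8],[0,0,0,0,0,0,1],[0,0,0,0,0,0,1],[0,0,0,0,0,0,1]]

```text
time: 4.32
ee_pos: [0.5465, -0.0065, 0.0968]
tcp_rot: [-1.571, -0.002, 0.063]
contact_force: [-0.0, 0.2, 0.8]
finger_gap: 0.682
```

>>> move_arm:
  targets:
    - [[0,0,0,0,0,0,1],[0,0,0,0,0,0,1],[0,0,0,0,0,0,1],[0,0,0,0,0,0,1],[0,0,0,0,0,0,1]]

```text
time: 4.73
ee_pos: [0.5459, -0.0064, 0.096]
tcp_rot: [-1.571, -0.0, 0.063]
contact_force: [0.2, 0.1, 0.1]
finger_gap: 0.327
```

>>> move_arm:
  targets:
    - [[0,0,0,0,0,0,1],[0,0,0,0,0,0,1],[0,0,0,0,0,0,1],[0,0,0,0,0,0,1],[0,0,0,0,0,0,1]]

```text
time: 5.15
ee_pos: [0.5456, -0.0064, 0.0959]
tcp_rot: [-1.571, 0.001, 0.063]
contact_force: [-1.1, 0.4, 1.0]
finger_gap: 0.107
```

>>> move_arm:
  targets:
    - [[0,0,0,0,0,0,1],[0,0,0,0,0,0,1]]

```text
time: 5.32
ee_pos: [0.5456, -0.0064, 0.0959]
tcp_rot: [-1.571, 0.001, 0.063]
contact_force: [-1.5, 0.1, 1.1]
finger_gap: 0.106
```

Pinched (opening ≈10 mm, the wing's thickness). Folding along the arc of radius ≈64 mm, about 73° in all.

>>> move_arm:
  targets:
    - [[-4.55,0,-0.16,0,-4.05,0,1],[-4.55,0,-0.16,0,-4.05,0,1],[-4.55,0,-0.16,0,-4.05,0,1],[-4.55,0,-0.16,0,-4.05,0,1],[-4.55,0,-0.16,0,-4.05,0,1]]

```text
time: 5.73
ee_pos: [0.5234, -0.0117, 0.0959]
tcp_rot: [-1.57, 0.0, 0.42]
contact_force: [-0.7, 0.3, 1.1]
finger_gap: 0.105
```

>>> move_arm:
  targets:
    - [[-4.55,0,-0.16,0,-4.05,0,1],[-4.55,0,-0.16,0,-4.05,0,1],[-4.55,0,-0.16,0,-4.05,0,1],[-4.55,0,-0.16,0,-4.05,0,1],[-4.55,0,-0.16,0,-4.05,0,1]]

```text
time: 6.15
ee_pos: [0.5045, -0.0243, 0.0959]
tcp_rot: [-1.57, 0.0, 0.773]
contact_force: [-1.4, 1.3, 1.0]
finger_gap: 0.104
```

>>> move_arm:
  targets:
    - [[-4.55,0,-0.16,0,-4.05,0,1],[-4.55,0,-0.16,0,-4.05,0,1],[-4.55,0,-0.16,0,-4.05,0,1],[-4.55,0,-0.16,0,-4.05,0,1],[-4.55,0,-0.16,0,-4.05,0,1]]

```text
time: 6.57
ee_pos: [0.4912, -0.0427, 0.0959]
tcp_rot: [-1.57, 0.0, 1.127]
contact_force: [-2.0, 0.9, 1.2]
finger_gap: 0.102
```

>>> move_arm:
  targets:
    - [[-4.55,0,-0.16,0,-4.05,0,1],[-4.55,0,-0.16,0,-4.05,0,1],[-4.55,0,-0.16,0,-4.05,0,1],[0,0,0,0,0,0,1],[0,0,0,0,0,0,1]]

```text
time: 6.98
ee_pos: [0.4866, -0.0555, 0.0959]
tcp_rot: [-1.569, -0.0, 1.333]
contact_force: [-4.0, 0.6, 2.8]
finger_gap: 0.1
```

```bash
python3 - <<'E'
from h import *
st=manip.state();print(st["time"],st["ee_pos"],np.degrees(st["tcp_rot"]),st["contact_force"])
p,d,m=cam("top");cv2.imwrite("pics/t2.png",cv2.resize(p[150:280,130:330,::-1],None,fx=4,fy=4))
X=pts(d,m);np.savez("t2.npz",p=p,d=d,X=X)
E
```

```text
6.9833 [ 0.48655942 -0.05553573  0.09587519] [-8.99129116e+01 -1.02518347e-03  7.64029803e+01] [-3.96178938  0.63352541  2.75002121]
```

View pics/t2.png

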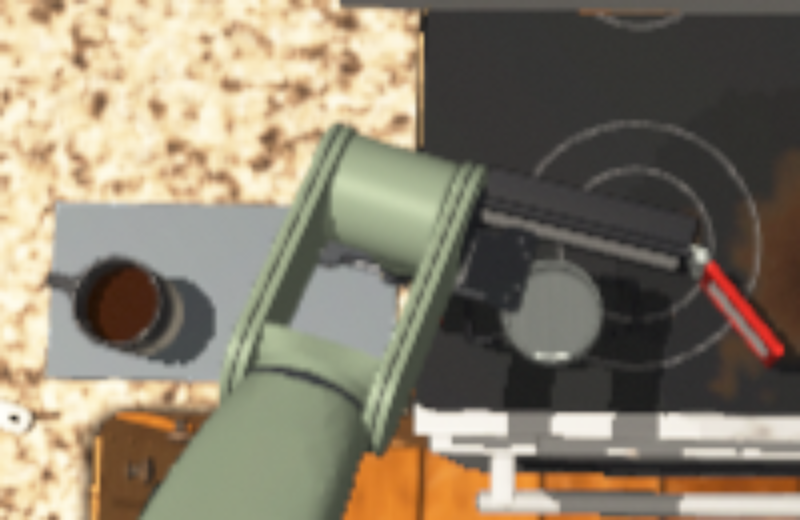

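The arm hides the wing; the pan, mug and right wing look unmoved. Tool yaw 76.4° matches square. Releasing and lifting.

>>> move_arm:
  targets:
    - [[0,0,0,0,0,0,0.2],[0,0,0,0,0,0,0.2],[0,0,0,0,0,0,0.2],[0,0,0,0,0,0,0.2],[0,0,0,0,0,0,0.2]]

```text
time: 7.45
ee_pos: [0.4876, -0.0557, 0.096]
tcp_rot: [-1.571, -0.0, 1.335]
contact_force: [0.4, 0.2, -0.6]
finger_gap: 0.392
```

>>> move_arm:
  targets:
    - [[0,0,0,0,0,0,0.2],[0,0,0,0,0,0,0.2],[0,0,0,0,0,0,0.2]]

```text
time: 7.7
ee_pos: [0.4873, -0.0557, 0.0959]
tcp_rot: [-1.571, -0.0, 1.335]
contact_force: [0.4, 0.3, 0.0]
finger_gap: 0.401
```

>>> move_arm:
  targets:
    - [[0,-12,0,0,0,0,0.2],[0,-14,0,0,0,0,0.2],[0,-14,0,0,0,0,0.2],[0,-14,0,0,0,0,0.2],[0,-10,10,0,0,0,0.2]]

```text
time: 8.12
ee_pos: [0.4794, -0.054, 0.1616]
tcp_rot: [-1.574, 0.0, 1.335]
contact_force: [-0.1, -0.2, 0.4]
finger_gap: 0.402
```

>>> move_arm:
  targets:
    - [[0,-10,20,0,0,0,0.2],[0,-10,25,0,0,0,0.2],[0,-15,25,0,0,0,0.2],[0,-15,25,0,0,0,0.2],[0,-10,15,0,0,0,0.2]]

```text
time: 8.53
ee_pos: [0.369, -0.0272, 0.2209]
tcp_rot: [-1.571, 0.0, 1.335]
contact_force: [-1.4, -0.2, 0.6]
finger_gap: 0.4
```

```bash
cat > chk.py <<'E'
from h import *
import sys
st=manip.state();print(st["time"],st["ee_pos"])
for n in ("top","scene","wrist"):
    p,d,m=cam(n);cv2.imwrite(f"pics/{n}_{sys.argv[1]}.png",p[:,:,::-1]);X=pts(d,m);p=p.astype(int)
    red=((p[:,:,0]>100)&(p[:,:,1]<70)&(p[:,:,2]<80)&(d>0)&(X[...,2]>.117)&(X[...,2]<.132))
    for lo,hi in((-.2,.1),(-.4,-.25)):
        t=X[red&(X[...,1]>lo)&(X[...,1]<hi)][:,:2]
        if len(t)<15: continue
        vx,vy,x0,y0=cv2.fitLine(t.astype(np.float32),cv2.DIST_HUBER,0,.01,.01).ravel();a=(t-[x0,y0])@[vx,vy]
        print(n,len(t),"dir",np.degrees(np.arctan2(vy,vx)),(np.array([x0,y0])+np.outer(np.percentile(a,[1,99]),[vx,vy])).round(4).tolist())
    if n=="top":
      for k,(u0,u1,v0,v1,h0,h1) in dict(mug=(145,178,210,242,.07,.11),jar=(393,425,205,235,.07,.11),pan=(245,295,212,245,.04,.07)).items():
        w=X[v0:v1,u0:u1].reshape(-1,3);w=w[(w[:,2]>h0)&(w[:,2]<h1)];print(k,len(w),w.min(0),w.max(0))
E
python3 chk.py 3
```

```text
8.5333 [ 0.36895075 -0.02716969  0.2208615 ]
top 77 dir -12.94986 [[0.4473, -0.0475], [0.5366, -0.0681]]
top 75 dir 39.40458 [[0.418, -0.3532], [0.4899, -0.2941]]
mug 185 [0.4166767  0.18065151 0.07000932] [0.49439397 0.27306593 0.10782812]
jar 282 [ 0.46231209 -0.68455286  0.07013835] [ 0.525971   -0.61813095  0.10311219]
pan 240 [ 0.41529522 -0.24907713  0.04169733] [ 0.51447605 -0.07768467  0.0691578 ]
scene 46 dir -15.097555 [[0.443, -0.0502], [0.532, -0.0742]]
scene 80 dir 39.251633 [[0.4143, -0.3553], [0.485, -0.2976]]
wrist 658 dir -12.9910755 [[0.4435, -0.0447], [0.5085, -0.0597]]
```

View pics/top_3.png

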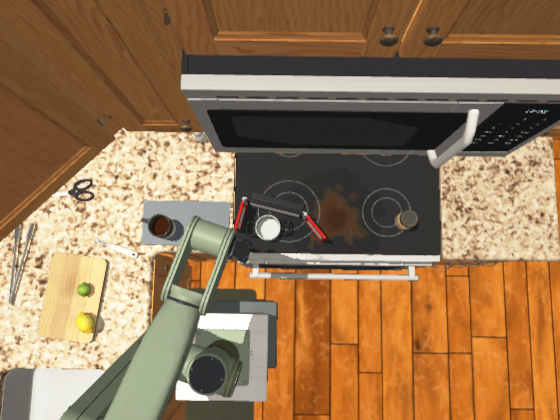

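```bash
python3 -c "
from h import *
print(manip.finish_job())"
```

```text
the job is handed in; nothing more can be done
None
```

I folded the left wing, on the mug's side, square to the back panel, let go of it and backed the arm clear. I handed the job in at about 8.7 s of the 32 s allowed; it reports no verdict.

- **Folded wing:** its top edge lies at −12.9° in the top view and −13.0° in the wrist view, against −13.4° for guard x. That puts it within about 1° of square. The coarser scene view gave −15.1°, a difference of about 2° that is still well within the 10° allowed. In the last top view the wing runs from about px (243,199) to (237,231).
- **Everything else:** the right wing, mug, jar and pan measured within about 3 mm of where they started, which is about the noise of the measurement.
- **Robot:** the gripper was about 0.22 m up and touching nothing. The wrist force I read stayed below about 5 N throughout.

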